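Fold the keeper flap down and shut the plate case

ROBOT

A 7-joint arm with a two-finger parallel gripper is mounted at the origin on a cart in front of the work surface, level with it; the furniture and walls round the work are solid. World frame = base frame: x ahead of the robot, y to its left, z up, the work surface at z = 0. Lengths are in m, angles in rad, forces in N, time in s.
With the tool pointing down it reaches from about 0.4 to 0.85 m from the base axis. Payload 4.5 kg.
Tool frame: the origin (TCP) lies at the very end of the fingers, on their centre line; the grasp point (between the pads) lies 19 mm behind it (r.grip_point_offset is the distance from the TCP to the grasp point, in m); z points along the fingers, y is the line along which they close (so a half turn about z gives the same grasp; the last joint's range is limited). The gripper opens to 88 mm and grips with 3 to 60 N. Pads are 18 mm wide; open, the fingers measure 123 mm over their backs; the gripper's body (75 mm by 187 mm) begins 45 mm behind the grasp point.
Start: joints at [-1.121, 0.689, -0.195, 1.565, 0.157, 0.902, -0.215], TCP at [0.252, 0.572, 0.239] pointing down, gripper open.
Joint ranges: [-3.01, 3.01], [-0.46, 2.08], [-1.47, 1.51], [0.13, 2.56], [-1, 4.14], [0.04, 2.09], [-2.66, 2.66]. Speed limits (rad/s): [2.57, 2.57, 3.14, 3.14, 3.14, 3.14, 3.14].

INTERFACE

Orientations are given as a unit quaternion [x, y, z, w].
In Python, from plant import r gives the robot as it stands.
- The arm moves only by the tool carry_out, never from a script. Its argument "rows" is a list of rows, each a list of 3 entries, a list of its own where there are three numbers: the shift along the tool's x, y, z in cm, then the turn, a rotation vector about the tool's x, y, z in degrees, then the closure, from 0 (fully open) to 1 (shut). A call has 1 to 12 rows; each row is the pose to reach, as a shift and turn from the pose commanded when the call began, along the tool's axes at that moment; what a row does not reach only later rows make up. A row lasts 1/10 s, in which the tool goes at most 50 mm and 8.59 degrees, less where a joint would pass 70% of its speed; a pose out of reach is approached as far as the arm can. A call with a gripper value outside its range is refused whole. The fingers move at their own pace and stop on an object; "newtons" is the grip in N (left out, the last holds). Time passes only in rows, so rows that repeat a pose let the fingers close. It gives the time, the measured TCP pose, the force, the opening and the grip force at its end, in the units of the state.
- r.get_state(): the state, without advancing time (a new reading comes with each control period).
- r.snapshot(name): name is "side" or "top" or "wrist"; returns a dict with "image" (480x640x3 uint8, red, green, blue), "fx", "fy", "cx", "cy" (pixels), "pose" (4x4, takes a point from camera to world coordinates). Camera axes: x right, y up, looking along -z (the intrinsics and any distortion apply to the point x, -y, -z); pixel columns grow to the right and rows downward; lengths in m; the calibration is good to about 2 mm. The wrist camera is an equidistant fisheye: a pixel r from the principal point sees the ray r / f radians off the axis. A picture is of the moment at which its call begins. There is no depth.
- r.finish_job(): hands the job in; it is judged then, once.
The state is a dict: "clock": time; "q": joint angles; "qd": joint speeds; "joint_torque": joint torques, N m; "tool_pos": TCP position; "eef_rot": TCP orientation; "contact_force": force on the tool from outside, world axes, zero at the start; "moment": the same for the moment, N m; "opening": opening from 0.0 (shut) to 1.0 (fully open); "finger_force": force on a finger pad.
Only numpy, scipy, OpenCV 4.12 (cv2) and the standard library are available. Lean on these libraries where they do the work, as an engineer would, in place of code of your own. Each camera call takes 0.05 s, during which the arm holds its last target. There are 200 camera calls.

TASK

Close up the grey plate case: first fold the upright metal flap down flat over the well plate, then swing the hinged cover fully shut over it. Push both gently with the fingertips, without gripping or lifting anything; keep the case where it stands, and leave the well plate inside it and the dish, beaker, marker and tweezers around it undisturbed.

Things in the scene. Friction and masses are not known exactly. Their poses are not given: they have to be found in the camera images.
- case: Grey plastic case, 2 to 3.3 kg, loose on the table. Open base 104 mm (its x) by 150 mm (its y) by 50 mm high, walls 5 mm. Origin: centre of the underside; x points from the flap's hinge (front, robot's side) to the cover's hinge (back), y left, z up. In this frame the flap's hinge axis runs along y through (-43, 0, 40) mm, the cover's through (54, 0, 52) mm.
- flap (a joint): Metal flap hinged inside the front wall; rad: 0 = folded down level (a stop; upper face 42 mm above the table), 1.57 = upright; starts at 1.4 to 1.7. Folds away from the robot, to the case's +x. Panel 4 mm thick, centred on the hinge axis, 130 mm wide, reaching 84 mm from it, a 6 mm bead on its free edge. Stiff hinge (0.035 N m), stays where it is left; pressed past the stop it gives about 2 N/mm.
- cover (a joint): Grey shallow cover hinged on the back rim; rad: 0 = shut level (a stop; outer face 66 mm above the table), 1.57 = upright, more = leaning back; starts at 1.65 to 1.95. Shuts towards the case's -x. 154 mm wide, 108 mm long from the hinge axis, plus an 11 mm thumb tab, 40 mm wide. Stiff hinge (0.14 N m), stays where it is left; past the stop it gives about 2 N/mm.
- flap_hinge (a point): Middle of the flap's hinge axis, 40 mm above the table.
- flap_edge (a point): Middle of the flap's free edge, 84 mm from its hinge axis.
- cover_hinge (a point): Middle of the cover's hinge axis, 52 mm above the table. The cover's outer face lies 14 mm from this axis: above it when shut, behind it when upright.
- cover_edge (a point): Middle of the cover's free edge (without the tab), on the outer face: 108 mm along the cover and 14 mm outward from its hinge axis.
- well_plate: Clear well plate, 86 x 128 x 15 mm, lying loose on the floor (5 mm thick) of the case. Origin: centre of its underside.
- petri_c: White petri dish, 59 mm wide, 15 mm high, loose on the table left of the case. Origin: centre of its underside.
- beaker: Small clear beaker, 52 mm wide, 69 mm high, loose on the table right of the case. Origin: centre of its underside.
- marker_black: Marker pen, 135 mm long, 17 mm thick, lying loose near the front edge of the table. Origin: the middle of its underside.
- tweezers: Metal tweezers, 120 x 22 x 10 mm, lying loose near the front edge of the table. Origin: the middle of their underside.

How it is judged:
On the way, in this order (a step that is already met when the one before it is completed fails the run):
1. the flap is folded down flat while the cover still stands open (value of joint flap below 0.08 rad and value of joint cover above 0.9 rad), for 0.2 s.
2. the cover is shut over the flap (value of joint cover below 0.06 rad and value of joint flap below 0.08 rad), for 0.2 s.
At the end, for the whole second after the job is handed in: The flap is down within 0.08 rad and the cover shut within 0.06 rad, the case stands level and at rest within 30 mm of where it was with the plate flat on its floor, and dish, beaker, marker and tweezers are within 25 mm of where they were, the beaker upright (all of step 2 and distance of case from where it was at the start of the episode below 0.03 m and angle between case's own z axis and vertical below 0.05 rad and linear speed of each of case, well_plate below 0.02 m/s and z of well_plate in the frame of case below 0.012 m and distance of each of petri_c, beaker, marker_black, tweezers from where it was at the start of the episode below 0.025 m and angle between beaker's own z axis and vertical below 0.2 rad); the robot touches nothing.
It fails at once if the cover is swung down while the flap still stands up (value of joint cover below 0.9 rad and value of joint flap above 0.3 rad).
It fails at once if the case, its flap or its cover is gripped or pressed hard (over 30 N) (contact force between the fingers and case above 30 N).
It fails at once if the case is lifted more than 12 mm, tipped or shoved more than 30 mm (height (world z) of case above 0.012 m or angle between case's own z axis and vertical above 0.15 rad or distance of case from where it was at the start of the episode above 0.03 m).
It fails at once if the well plate is pressed on by the fingers (over 5 N) or lifted (contact force between the fingers and well_plate above 5 N or z of well_plate in the frame of case above 0.025 m).
It fails at once if a bystander is pushed away, knocked over or lifted (distance of any of petri_c, beaker, marker_black, tweezers from where it was at the start of the episode above 0.025 m or angle between beaker's own z axis and vertical above 0.5 rad).
It also fails if it takes over 48 s, if anything falls off the work surface, if the arm or the gripper's body presses on something with over 40 N, if the wrist force passes 120 N, or if a joint passes its speed limit or range.

## Working session

There is one attempt and no reset: what is moved stays moved. The work goes in short steps, Python scripts to look and compute and a tool call to move; the robot and the scene stay as the last step left them, time stands still between calls to the robot, and variables do not carry over. Pictures are saved under pics/ and viewed, at most 10 in all, crops included, and the job is handed in when it is done.

Besides the shell and the picture viewer there is one more tool, called as a command line: name --argument value ..., lists and objects as JSON in quotes. carry_out: Moves the arm, as the interface text tells. Its arguments: {"type":"object","properties":{"rows":{"type":"array"},"newtons":{"type":"number"}},"required":["rows"]}

```bash
mkdir -p pics
python3 - <<'E'
from plant import r
import cv2,numpy as np
np.set_printoptions(precision=4,suppress=True)
for n in("side","top"):
    s=r.snapshot(n);cv2.imwrite(f"pics/{n}0.png",s["image"][:,:,::-1]);print(n,s["fx"],s["fy"],s["cx"],s["cy"]);print(s["pose"]);print([k for k in s])
st=r.get_state();print(st)
E
```

```text
side 550.6819320775306 550.6819320775306 329.0867943466455 245.07220766689287
[[-0.9967 -0.0505  0.064   0.5613]
 [ 0.081  -0.5193  0.8507  0.8243]
 [-0.0097  0.8531  0.5217  0.6308]
 [ 0.      0.      0.      1.    ]]
['image', 'fx', 'fy', 'cx', 'cy', 'pose']
top 435.5890473239525 435.5890473239525 317.968139148854 235.68468905067152
[[-0.0204  0.996  -0.087   0.4472]
 [-0.9989 -0.0239 -0.0396 -0.0809]
 [-0.0416  0.0861  0.9954  0.9374]
 [ 0.      0.      0.      1.    ]]
['image', 'fx', 'fy', 'cx', 'cy', 'pose']
{'clock': 0.1, 'q': array([-1.1212,  0.6899, -0.1945,  1.5662,  0.1573,  0.9025, -0.2151]), 'qd': array([ 0.0013, -0.0016,  0.0003, -0.0025, -0.0009, -0.003 , -0.0017]), 'joint_torque': array([ -0.0034, -52.8498,  -1.2716, -15.3839,  -0.0525,   0.0019,
         0.    ]), 'tool_pos': array([0.2523, 0.5712, 0.238 ]), 'eef_rot': array([ 0.2064,  0.9785, -0.0008, -0.0001]), 'contact_force': array([-1.3635, -0.2815,  0.9569]), 'moment': array([ 0.0418, -0.0045, -0.0163]), 'finger_force': 0.0, 'opening': 0.9992407884684166}
```

View pics/side0.png

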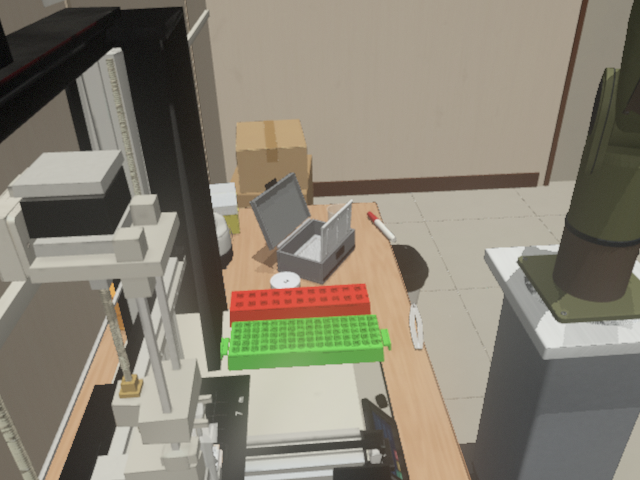

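View pics/top0.png

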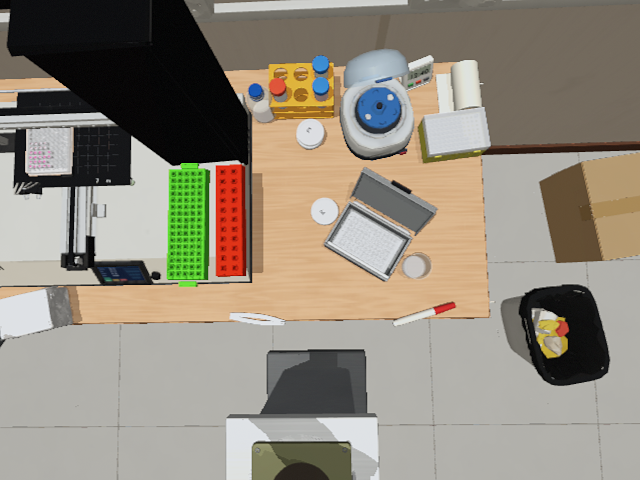

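The side view shows the case at about (315,240), with its cover at (285,210) and flap at (338,225). The top view shows the case at about (375,235), rotated roughly 30° clockwise, with the dish at (324,211) and the beaker at (416,265). I'll enlarge crops next.

Run:
```python
import cv2,numpy as np
a=cv2.imread("pics/side0.png")[165:295,230:390];b=cv2.imread("pics/top0.png")[160:300,300:460]
a=cv2.resize(a,None,fx=5,fy=4.6,interpolation=2)[:598];b=cv2.resize(b,None,fx=5,fy=4.285,interpolation=2)[:600]
a=cv2.resize(cv2.imread("pics/side0.png")[170:290,235:385],(750,600),interpolation=2)
b=cv2.resize(cv2.imread("pics/top0.png")[160:280,310:460],(750,600),interpolation=2)
cv2.imwrite("pics/sc.png",a);cv2.imwrite("pics/tc.png",b)
```

```text
(no output)
```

View pics/sc.png

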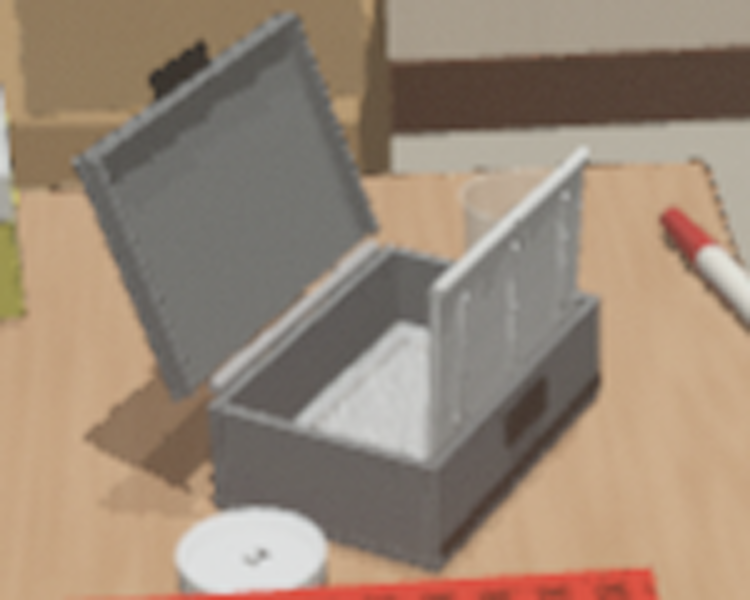

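View pics/tc.png

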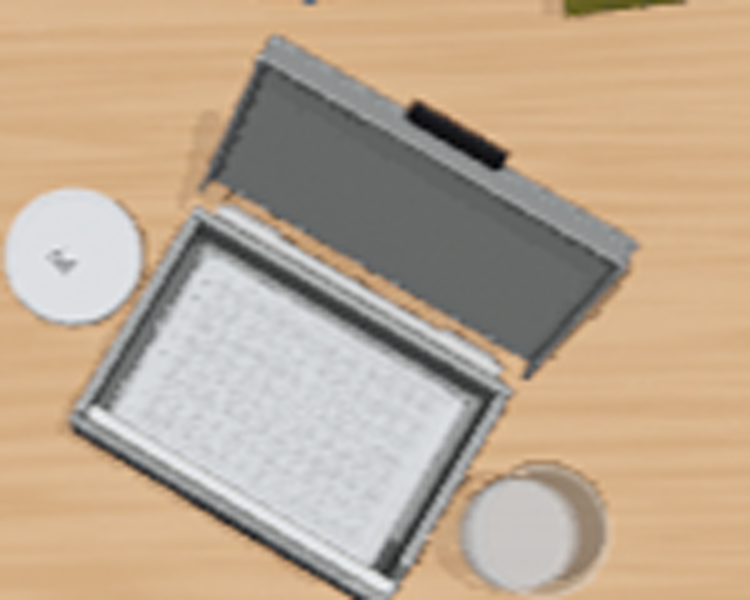

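The side crop shows the case's near-left bottom corner at (440,565) and rim corners at (215,405) and (437,465). In it, the cover's top corners are at (80,160) and (290,12), and the flap's top corners at (437,290) and (585,150). The top crop shows rim corners at (203,212), (75,412) and (508,388), and the flap bead running from (95,412) to (393,588). The cover's edge there runs from (275,38) to (637,245).

```bash
cat > h.py <<'E'
from plant import r
import numpy as np
np.set_printoptions(precision=4,suppress=True)
def ray(s,u,v):
    d=np.array([(u-s["cx"])/s["fx"],-(v-s["cy"])/s["fy"],-1]);P=s["pose"]
    d=P[:3,:3]@d;return P[:3,3],d/np.linalg.norm(d)
def plane(s,u,v,z):
    o,d=ray(s,u,v);return o+d*(z-o[2])/d[2]
def tri(a,b):
    (o,d),(p,e)=a,b
    t=np.linalg.lstsq(np.c_[d,-e],p-o,rcond=None)[0];x,y=o+t[0]*d,p+t[1]*e
    return (x+y)/2,np.linalg.norm(x-y)
E
python3 - <<'E'
from h import *
S=r.snapshot("side");T=r.snapshot("top")
c=lambda u,v:(235+u/5,170+v/5)
t=lambda u,v:(310+u/5,160+v/5)
for n,a,b in[("rimBL",(215,405),(203,212)),("rimFL",(437,465),(77,412)),("flapL",(437,287),(95,410)),("flapR",(585,150),(393,588)),("covL",(80,160),(268,45)),("covR",(290,12),(632,250))]:
    print(n,*tri(ray(S,*c(*a)),ray(T,*t(*b))))
for n,b in[("BL",(203,212)),("FL",(77,412)),("BR",(508,388))]:
    print(n,plane(T,*t(*b),.05))
print("petri",plane(T,*t(73,257),.015),"beaker",plane(T,*t(535,527),.069), plane(T,*t(520,535),.0))
for n,a in[("BL",(215,405)),("FL",(437,465)),("FR",(598,303))]:print(n,plane(S,*c(*a),.05))
print(plane(S,*c(440,565),0))
E
```

```text
rimBL [ 0.5927 -0.1141  0.0473] 0.001004582398038146
rimFL [ 0.5094 -0.0603  0.0488] 0.002706953350682791
flapL [ 0.5061 -0.0689  0.1224] 0.00016957687415037503
flapR [ 0.4376 -0.1779  0.1213] 0.00043426294958925265
covL [ 0.6383 -0.1359  0.148 ] 0.002213645332501141
covR [ 0.5562 -0.2642  0.15  ] 0.002449024374334169
BL [ 0.5918 -0.114   0.05  ]
FL [ 0.5106 -0.0605  0.05  ]
BR [ 0.5163 -0.2354  0.05  ]
petri [ 0.5796 -0.0594  0.015 ] beaker [ 0.4596 -0.2406  0.069 ] [ 0.4573 -0.2468  0.    ]
BL [ 0.5931 -0.11    0.05  ]
FL [ 0.5082 -0.0582  0.05  ]
FR [ 0.4317 -0.1758  0.05  ]
[ 0.5075 -0.0623  0.    ]
```

Run:
```python
from h import *
S=r.snapshot("side");T=r.snapshot("top")
for n,a,b in[("screen",(365,402),(150,262)),("rackR corner",(370,305),(245,275)),("box",(238,208),(427,152))]:
    print(n,*tri(ray(S,*a),ray(T,*b)))
print("centrifuge front",plane(T,385,158,.05),plane(T,412,140,.1),"box front",plane(T,423,162,0))
# side-view height of the centrifuge top edge, if at x~.7,y~-.13
print(plane(S,228,225,.1),plane(S,228,225,.15))
C=np.array([.513,-.147]);X=np.array([.846,-.533]);Y=np.array([.533,.846])
p=r.get_state();print(p["tool_pos"])
R=__import__("scipy.spatial.transform",fromlist=["Rotation"]).Rotation.from_quat(p["eef_rot"]).as_matrix();print(R)
for x,z in[(-80,.16),(-80,.1)]:
    w=np.r_[C+x/1e3*X,z];print(w,100*R.T@(w-p["tool_pos"]))
```

```text
screen [0.4768 0.3008 0.0563] 0.0029740210954331938
rackR corner [0.4438 0.1023 0.0675] 0.007784429456218953
box [ 0.6833 -0.2693  0.069 ] 0.007274730500698742
centrifuge front [ 0.6825 -0.1874  0.05  ] [ 0.7033 -0.2349  0.1   ] box front [ 0.6843 -0.2751  0.    ]
[ 0.6884 -0.136   0.1   ] [ 0.6765 -0.0456  0.15  ]
[0.2524 0.5716 0.2384]
[[-0.9148  0.4039 -0.0002]
 [ 0.4039  0.9148 -0.0005]
 [-0.0001 -0.0005 -1.    ]]
[ 0.4453 -0.1044  0.16  ] [-44.9485 -54.0388   7.8766]
[ 0.4453 -0.1044  0.1   ] [-44.9482 -54.0355  13.8766]
```

carry_out --rows '[[[-20,-24,0],[0,0,8.4],1],[[-20,-24,0],[0,0,8.4],1],[[-20,-24,0],[0,0,8.4],1],[[-20,-24,0],[0,0,8.4],1],[[-20,-24,0],[0,0,8.4],1],[[-20,-24,0],[0,0,8.4],1],[[-20,-24,0],[0,0,8.4],1],[[-20,-24,0],[0,0,8.4],1]]' --newtons 10

```text
clock: 1.1
tool_pos: [0.3392, 0.2694, 0.2389]
eef_rot: [0.28, 0.96, -0.0, 0.0]
contact_force: [0.0, 0.2, -0.2]
opening: 0.298
finger_force: 0.0
```

carry_out --rows '[[[-29,-26,0],[0,0,0],1],[[-29,-26,0],[0,0,0],1],[[-29,-26,0],[0,0,0],1],[[-29,-26,0],[0,0,0],1],[[-29,-26,0],[0,0,0],1],[[-29,-26,0],[0,0,0],1],[[-29,-26,0],[0,0,0],1],[[-29,-26,0],[0,0,0],1],[[-29,-26,0],[0,0,0],1],[[-29,-26,6],[0,0,0],1],[[-29,-26,8],[0,0,0],1],[[-29,-26,8],[0,0,0],1]]'

```text
clock: 2.3
tool_pos: [0.4442, -0.1001, 0.156]
eef_rot: [0.276, 0.961, 0.0, -0.003]
contact_force: [0.2, -0.9, 0.2]
opening: 0.005
finger_force: 0.0
```

Run:
```python
from h import *
import cv2
s=r.snapshot("side");cv2.imwrite("pics/s1.png",cv2.resize(s["image"][100:300,215:465,::-1],(750,600),interpolation=2))
p=r.get_state();C=np.array([.513,-.147]);X=np.array([.846,-.533]);Y=np.array([.533,.846])
d=p["tool_pos"][:2]-C;print(d@X,d@Y,p["tool_pos"],p["eef_rot"],p["opening"])
```

```text
-0.08204660724632928 0.0031491690657935363 [ 0.4453 -0.1006  0.1577] [ 0.2757  0.9613  0.0004 -0.0016] 0.0054385213585614245
```

View pics/s1.png

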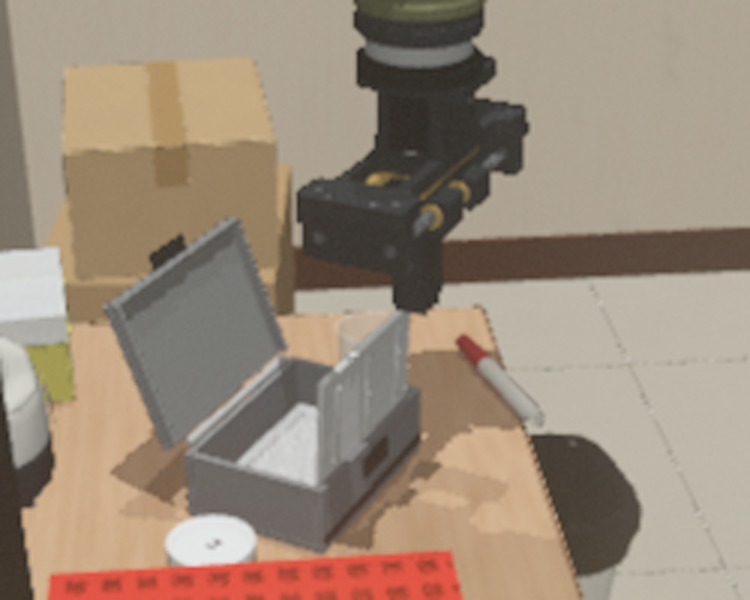

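The fingertips are in front of and above the flap edge, and the fingers are shut. Next I fold the flap along its arc.

carry_out --rows '[[[0,0,3.5],[0,0,0],1],[[-0.5,0,6.6],[0,0,0],1],[[-1.0,0,6.8],[0,0,0],1],[[-1.9,0,6.8],[0,0,0],1],[[-2.8,0,6.8],[0,0,0],1],[[-3.7,0,6.9],[0,0,0],1],[[-4.6,0,7.1],[0,0,0],1],[[-5.3,0,7.4],[0,0,0],1],[[-6.0,0,7.8],[0,0,0],1],[[-6.5,0,8.3],[0,0,0],1],[[-7.0,0,8.8],[0,0,0],1],[[-7.4,0,9.4],[0,0,0],1]]'

```text
clock: 3.55
tool_pos: [0.5079, -0.1428, 0.0641]
eef_rot: [0.278, 0.961, -0.0, -0.0]
contact_force: [-0.0, 0.8, 0.0]
opening: 0.005
finger_force: 0.2
```

carry_out --rows '[[[-0.3,0,0.6],[0,0,0],1],[[-0.5,0,1.2],[0,0,0],1],[[-0.6,0,1.7],[0,0,0],1],[[-0.6,0,2.1],[0,0,0],1],[[-0.6,0,2.3],[0,0,0],1],[[-0.6,0,2.4],[0,0,0],1],[[-0.6,0,2.4],[0,0,0],1]]'

```text
clock: 4.25
tool_pos: [0.5129, -0.1458, 0.0412]
eef_rot: [0.277, 0.961, -0.0, 0.0]
contact_force: [-0.6, 0.5, 6.0]
opening: 0.005
finger_force: 3.1
```

carry_out --rows '[[[0,0,0],[0,0,0],1],[[0,0,0],[0,0,0],1],[[0,0,-2],[0,0,0],1],[[0,0,-6],[0,0,0],1],[[0,0,-11],[0,0,0],1],[[0,0,-16],[0,0,0],1],[[0,0,-20],[0,0,0],1],[[0,0,-21],[0,0,0],1],[[0,0,-21],[0,0,0],1]]'

```text
clock: 5.15
tool_pos: [0.5135, -0.146, 0.2521]
eef_rot: [0.278, 0.961, 0.0, 0.002]
contact_force: [0.1, 0.2, -0.2]
opening: 0.006
finger_force: 0.0
```

Run:
```python
from h import *
import cv2
s=r.snapshot("side");cv2.imwrite("pics/s2.png",cv2.resize(s["image"][100:300,215:465,::-1],(750,600),interpolation=2))
p=r.get_state();C=np.array([.513,-.147]);X=np.array([.846,-.533]);Y=np.array([.533,.846])
d=p["tool_pos"][:2]-C;print(d@X,d@Y,p["tool_pos"],p["eef_rot"],p["opening"])
```

```text
-0.0010532210797893828 0.0006566433856848474 [ 0.5125 -0.1459  0.2504] [ 0.2775  0.9607 -0.0001 -0.    ] 0.005538597811672993
```

View pics/s2.png

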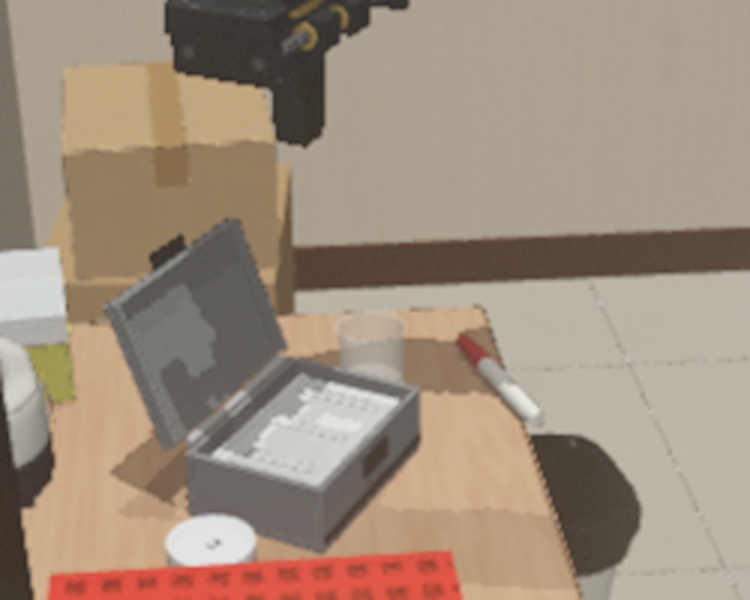

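The flap is flat, with the case and bystanders unmoved and the cover still leaning back. Next I go over and behind the cover.

carry_out --rows '[[[-4,0,0],[0,0,0],1],[[-8.5,0,0],[0,0,0],1],[[-12.5,0,0],[0,0,0],1],[[-12.9,0,0],[0,0,0],1],[[-12.9,0,0],[0,0,0],1],[[-12.9,0,3],[0,0,0],1],[[-12.9,0,6],[0,0,0],1],[[-12.9,0,9],[0,0,0],1],[[-12.9,0,11],[0,0,0],1],[[-12.9,0,12.5],[0,0,0],1],[[-12.9,0,12.5],[0,0,0],1]]'

```text
clock: 6.3
tool_pos: [0.6193, -0.2132, 0.1231]
eef_rot: [0.277, 0.961, 0.0, -0.003]
contact_force: [-0.1, 0.6, -0.1]
opening: 0.009
finger_force: 0.0
```

Run:
```python
from h import *
import cv2
s=r.snapshot("side");t=r.snapshot("top")
cv2.imwrite("pics/s3.png",np.hstack([cv2.resize(s["image"][130:290,210:370,::-1],(400,400),interpolation=2),cv2.resize(t["image"][120:280,310:470,::-1],(400,400),interpolation=2)]))
p=r.get_state();C=np.array([.513,-.147]);X=np.array([.846,-.533]);Y=np.array([.533,.846])
d=p["tool_pos"][:2]-C;print(d@X,d@Y,p["tool_pos"],p["eef_rot"],p["contact_force"])
```

```text
0.12780732666009142 0.0012334380191228213 [ 0.6218 -0.2141  0.126 ] [ 0.2772  0.9608  0.0001 -0.0001] [-0.0812  0.6806  0.3135]
```

View pics/s3.png

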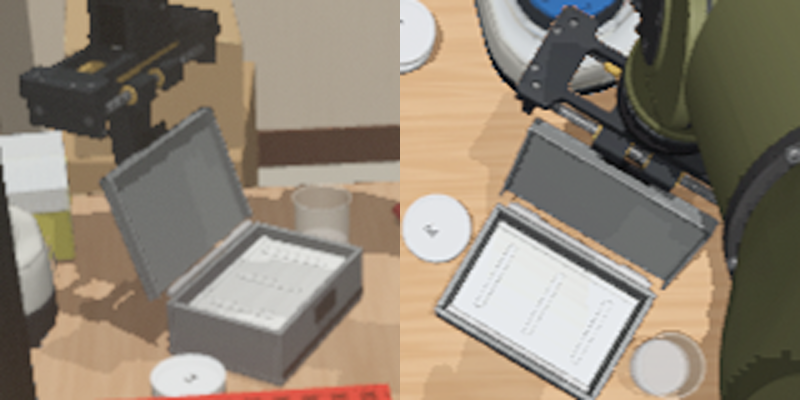

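The fingertips are behind the cover with clearance: in the left panel the finger is at (130,140), behind the cover edge. Now I swing it down along its arc.

carry_out --rows '[[[1.0,0,0.1],[0,0,0],1],[[2.0,0,0.1],[0,0,0],1],[[2.8,0,0.1],[0,0,0],1],[[3.6,0,0.1],[0,0,0],1],[[4.4,0,0.1],[0,0,0],1],[[5.1,0,0.1],[0,0,0],1],[[5.8,0,0.1],[0,0,0],1],[[6.5,0,0],[0,0,0],1],[[7.1,0,0],[0,0,0],1],[[7.9,0,0.1],[0,0,0],1],[[8.6,0,0.3],[0,0,0],1],[[9.3,0,0.5],[0,0,0],1]]'

```text
clock: 7.6
tool_pos: [0.5426, -0.1646, 0.1204]
eef_rot: [0.278, 0.961, 0.0, -0.0]
contact_force: [1.1, -0.4, -0.5]
opening: 0.004
finger_force: 0.7
```

carry_out --rows '[[[0.6,0,0.3],[0,0,0],1],[[1.25,0,0.7],[0,0,0],1],[[1.9,0,1.1],[0,0,0],1],[[2.4,0,1.6],[0,0,0],1],[[2.9,0,2.2],[0,0,0],1],[[3.35,0,2.8],[0,0,0],1],[[3.8,0,3.4],[0,0,0],1],[[4.0,0,3.9],[0,0,0],1],[[4.2,0,4.4],[0,0,0],1],[[4.4,0,4.9],[0,0,0],1],[[4.5,0,5.2],[0,0,0],1],[[4.5,0,5.2],[0,0,0],1]]'

```text
clock: 8.8
tool_pos: [0.505, -0.1408, 0.0682]
eef_rot: [0.277, 0.961, 0.0, -0.0]
contact_force: [-0.4, -0.4, 0.8]
opening: 0.006
finger_force: 0.0
```

carry_out --rows '[[[0,0,0.2],[0,0,0],1],[[0,0,0.4],[0,0,0],1],[[0,0,0.4],[0,0,0],1],[[0,0,0.4],[0,0,0],1]]'

```text
clock: 9.2
tool_pos: [0.5048, -0.1407, 0.0649]
eef_rot: [0.277, 0.961, 0.0, -0.0]
contact_force: [-1.3, 1.2, 4.2]
opening: 0.002
finger_force: 2.4
```

carry_out --rows '[[[0,0,0.1],[0,0,0],1],[[0,0,0.1],[0,0,0],1],[[0,0,0.1],[0,0,0],1],[[0,0,-1],[0,0,0],1],[[0,0,-4],[0,0,0],1],[[0,0,-9],[0,0,0],1],[[0,0,-14],[0,0,0],1],[[0,0,-18],[0,0,0],1],[[0,0,-20],[0,0,0],1],[[0,0,-20],[0,0,0],1]]'

```text
clock: 10.2
tool_pos: [0.5074, -0.1416, 0.2684]
eef_rot: [0.278, 0.961, 0.0, 0.004]
contact_force: [0.7, -0.2, -0.4]
opening: 0.003
finger_force: 0.0
```

Run:
```python
from h import *
import cv2
s=r.snapshot("side")
cv2.imwrite("pics/s4.png",cv2.resize(s["image"][170:290,235:395,::-1],(800,600),interpolation=2))
```

```text
(no output)
```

View pics/s4.png

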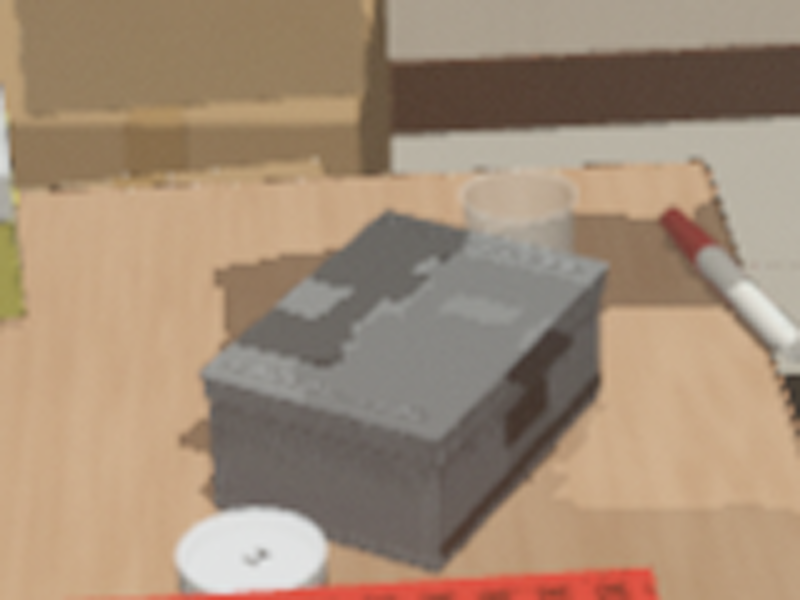

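The cover is shut level. The case corner is still at (440,565), and the dish, beaker and marker have not moved.

```bash
python3 -c "
from plant import r
print(r.finish_job())"
```

```text
the job is handed in; nothing more can be done
None
```

The job is handed in, with no verdict returned: the flap is folded down and the cover shut over it, pressing with about 6 N at most in the readings, and the last side picture shows the case, dish, beaker and marker where they were (tweezers not re-checked).

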